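# Trip the hidden latch and open the yellow disc drawer

### The job

The yellow drawer is held shut by a hidden spring latch: first move the wire cup brush that stands in its way onto the black rubber mat, upright, then take the red-handled release rod from the wooden tool block and push it gently down through the yellow-ringed access hole on top of the yellow drawer's housing until the drawer pops out. Stand the rod fully back in the tool block and pull the yellow drawer all the way open by its tab. Leave the blue drawer shut and do not disturb the other things on the bench.

Things in the scene. Friction and masses are not known exactly. Their poses are not given: they have to be found in the camera images.
- yellow_unit: dark steel housing of the yellow drawer, fixed to the bench, 140 (x) x 100 (y) x 100 mm high, with a yellow stripe on top; origin at the centre of its underside, on the bench. Its front, with the drawer, faces its own -x; z is up. It stands at some yaw near 0 with its front towards the robot.
- yellow_hole (a point): centre of the mouth of the yellow-ringed access hole, 14 mm diameter, in the housing's 6 mm thick top, 100 mm above the bench (housing x = +40 mm). Hidden below: a sprung latch pad, top 45 mm below the mouth, 3 N to start, 8 N at its stop 10 mm lower. It lets go 6 to 7 mm down (rod tip 51 to 52 mm below the mouth); the drawer then springs out about 30 mm. The pad springs back afterwards.
- yellow_drawer (a joint): slide of the yellow drawer in m: 0 shut and latched, about 0.030 once sprung out, 0.065 all the way open at its stop. It moves along the housing's own -x. It slides with about 1.5 N of friction and stays where it is left.
- yellow_tab (a point): grip point on the yellow drawer's pull tab, moving with the drawer: an upright fin 12 mm thick (across the housing's y), standing out 36 mm (along its -x) from the drawer front; fin's top 90 mm and foot 42 mm above the bench, drawer front's top 93 mm; this point is 22 mm out from the drawer front, 68 mm above the bench. Pinch it from above across its 12 mm.
- blue_drawer (a joint): slide of the blue drawer in m, in the other, like housing: 0 shut; it must stay shut.
- blue_unit: the other housing, same shape and size as the yellow one, with a blue drawer and a blue-ringed hole; fixed; origin at the centre of its underside, front towards its own -x. To be left alone.
- tool_block: fixed wooden tool block 170 (x) x 50 (y) x 100 mm high; origin at the centre of its underside. Three upright round holes, 14 mm diameter, in a row along its x, 60 mm apart, go right through it; each holds one tool.
- tool_block_hole0 (a point): mouth of the tool block's first hole, at the block's x = -60 mm, 100 mm above the bench
- tool_block_hole1 (a point): mouth of the middle hole, 100 mm above the bench
- tool_block_hole2 (a point): mouth of the third hole, at the block's x = +60 mm, 100 mm above the bench
- rod: release rod, about 90 g: steel shank 8 mm diameter, 90 mm long; collar 24 mm diameter, 5 mm thick; red square handle 16 x 16 mm, from 5 to 55 mm above the collar's underside. Origin on the axis at the collar's underside; z up the handle, x and y square to its faces. It stands in one of the tool block's holes, shank down, collar on the block's top.
- rod_tip (a point): lower end of the rod's shank, on its axis, 90 mm below the collar's underside
- brush: wire cup brush with a red collar, 0.25 kg, standing bristles down on the bench in front of the yellow drawer: 64 mm diameter at the bristles, 65 mm high, with a plain steel spigot 20 mm diameter from 38 to 65 mm up to grip it by. Origin at the centre of its underside, z up.
- mat: square black rubber mat fixed to the bench, 130 x 130 mm and 4 mm thick; origin at the centre of its underside (its top is 4 mm above the bench)
- punch: punch with a black handle, like the rod, standing in another hole of the tool block; handle and collar sizes as the rod's. Leave it.
- scriber: scriber with a green handle, like the rod, standing in the remaining hole of the tool block; handle and collar sizes as the rod's. Leave it.
- battery: black and orange tool battery, 70 x 65 x 60 mm, on the bench in front of the blue drawer; leave it. Origin under its centre.
- tin: small brass tin, 40 mm diameter, 30 mm high, on top of the blue housing; leave it. Origin under its centre.
- spray_can: green spray can, 54 mm diameter, 140 mm high, on the bench beside the housings; leave it. Origin under its centre.
- jar: amber glass jar, 60 mm diameter, 65 mm high, on the bench beside the housings; leave it. Origin under its centre.
- grinder: green angle grinder about 330 mm long lying behind the housings; leave it. Origin under its middle.
- disc: reddish abrasive disc, 115 mm diameter, 6 mm thick, lying to the right of the housings; leave it. Origin under its centre.
Not all that is in view belongs to the job. Several things look just like the tool_block: the one meant starts farthest to the robot's left.

How it is judged (in metres and radians):
On the way, in this order (a step that is already met when the one before it is completed fails the run):
1. the brush stands released on the mat, upright, its centre within 50 mm of the mat's centre, the yellow drawer still shut (horizontal distance between brush and mat below 0.05 m and angle between brush's own z axis and vertical below 0.1 rad and height (world z) of brush below 0.01 m and contact force between the fingers and brush below 0.2 N and linear speed of brush below 0.03 m/s and value of joint yellow_drawer below 0.005 m), for 0.1 s.
2. the rod's tip is through the access hole, at least 40 mm below its mouth, and the yellow drawer has sprung out by 15 mm or more (z of rod_tip in the frame of yellow_unit below 0.06 m and horizontal distance between rod_tip and yellow_hole below 0.008 m and value of joint yellow_drawer above 0.015 m), for 0.05 s.
At the end, for the whole second after the job is handed in: yellow drawer open at least 58 of 65 mm; rod upright (0.1 rad) in a hole of the tool block, collar on its top (4 mm); brush upright (0.1 rad) on the mat, within 50 mm of its centre; blue drawer shut (5 mm); all at rest (horizontal distance between brush and mat below 0.05 m and angle between each of brush, rod's own z axis and vertical below 0.1 rad and height (world z) of brush below 0.01 m and value of joint yellow_drawer above 0.058 m and (horizontal distance between rod and tool_block_hole0 below 0.008 m or horizontal distance between rod and tool_block_hole1 below 0.008 m or horizontal distance between rod and tool_block_hole2 below 0.008 m) and height (world z) of rod between 0.096 and 0.104 m and linear speed of each of rod, brush below 0.02 m/s and value of joint blue_drawer below 0.005 m); the robot touches nothing.
It fails at once if the blue drawer is opened (value of joint blue_drawer above 0.01 m).
It fails at once if the brush is tipped over (more than 0.6 rad) (angle between brush's own z axis and vertical above 0.6 rad).
It fails at once if the rod is pressed with more than 40 N against the yellow housing or its latch (contact force between rod and yellow_unit above 40 N).
It fails at once if another thing on the bench is disturbed: moved by more than 20 mm, or the spray can, jar, punch or scriber tipped by 0.4 rad (distance of any of punch, scriber, battery, tin, spray_can, jar, grinder, disc from where it was at the start of the episode above 0.02 m or angle between any of spray_can, jar, punch, scriber's own z axis and vertical above 0.4 rad).
It also fails if it takes over 72 s, if anything falls off the work surface, if the arm or the gripper's body presses on something with over 40 N, if the wrist force passes 120 N, or if a joint passes its speed limit or range.

### The arm

A 7-joint arm with a two-finger parallel gripper is mounted at the origin on the work surface. World frame = base frame: x ahead of the robot, y to its left, z up, the work surface at z = 0. Lengths are in mm, angles in degrees, forces in N, time in s.
With the tool pointing down it reaches from about 400 to 900 mm from the base axis. Payload 5.5 kg.
Tool frame: the origin (TCP) lies midway between the tips of the shut fingers; the grasp point (between the pads) lies 19 mm behind it; z points along the fingers, y is the direction in which the jaws open and shut (so a half turn about z gives the same grasp; the last joint's range is limited). The gripper opens to 85 mm and grips with 20 to 120 N. Pads are 22 mm wide; open, the fingers measure 114 mm over their backs; the gripper's body (76 mm by 85 mm) begins 54 mm behind the grasp point. The pads swing forward as they close: fully open they stand 13 mm farther back than shut.
Start: joints at [86.413, 28.699, -24.465, 88.831, 12.651, 65.22, -12.049], TCP at [208.076, -615.795, 231.31] pointing down, gripper open.
Joint ranges: [-164.97, 164.97], [-17.58, 116.51], [-87.97, 89.64], [11.32, 138.91], [-80.73, 260.73], [10.89, 115.49], [-147.41, 147.41]. Speed limits (degrees/s): [147.25, 147.25, 180, 180, 180, 180, 180].

### API

Orientations are given as [roll, pitch, yaw] about the fixed x, y, z axes, in that order (R = Rz(yaw) Ry(pitch) Rx(roll)).
In Python, from rig import * gives the robot as it stands.
- The arm moves only by the tool jog_arm, never from a script. Its argument "deltas" is a list of rows, each a list of 7 numbers: the turn, a rotation vector about the tool's x, y, z in degrees, then the shift along the tool's x, y, z in cm, then the opening in per cent of the stroke, from 0 (shut) to 100 (fully open). A call has exactly 10 rows; each row shifts and turns the pose as measured when the row begins, along the tool's axes as they then stand; what a row does not reach is not made up. A row lasts 1/12 s, in which the tool goes at most 41.7 mm and 7.16 degrees, less where a joint would pass 70% of its speed; a pose out of reach is approached as far as the arm can. A call with a gripper value outside its range is refused whole. The fingers move at their own pace and stop on an object; the grip force is fixed at half the most. Time passes only in rows, so rows that do not move let the fingers close, or fill a call up. It gives the time, the measured TCP pose, the force and the opening at its end, in the units of the state.
- get_obs(): the state, without advancing time (a new reading comes with each control period).
- camera(name): name is "scene" or "side" or "wrist"; returns (picture, depth): 420x560x3 uint8, blue, green, red; 420x560 float32, mm along the optical axis (not along the pixel's ray), 0 where there is no reading.
- camera_info(name): a dict with "vfov" (degrees; the focal length in pixels is half the picture's height over the tangent of half this angle, whatever the lens; pixels are square), "cx", "cy" (the principal point, pixels), "position" and "orientation" of the camera in the world. Camera axes: x right, y down, z forward; pixel columns grow to the right and rows downward; lengths in mm; the calibration is good to about 2 mm. A picture is of the moment at which its call begins: read the wrist's pose just before it. camera_info takes no time and is no camera call; for the wrist camera it gives the pose at the moment of the call.
- hand_in(): hands the job in, once; it reports no verdict.
The state is a dict: "clock": time; "joint_pos": joint angles; "qvel": joint speeds; "effort": joint torques, N m; "tool_pos": TCP position; "tcp_rot": TCP orientation; "contact_force": force on the tool from outside, world axes, zero at the start; "moment": the same for the moment, N m; "opening": finger opening in mm.
Only numpy, scipy, OpenCV 4.12 (cv2) and the standard library are available. Lean on these libraries where they do the work, as an engineer would, in place of code of your own. Each camera call takes 0.05 s, during which the arm holds its last target. There are 200 camera calls.

## Working session

There is one attempt and no reset: what is moved stays moved. The work goes in short steps, Python scripts to look and compute and a tool call to move; the robot and the scene stay as the last step left them, time stands still between calls to the robot, and variables do not carry over. Pictures are saved under pics/ and viewed, about 8 in all and at most 12, crops included, and the job is handed in when it is done.

Besides the shell and the picture viewer there is one more tool, called as a command line: name --pt "numbers of a row" for each row, then --argument value for the rest. jog_arm: Moves the arm, as the interface text tells. Its arguments: {"type":"object","properties":{"deltas":{"type":"array","items":{"type":"array","items":{"type":"number"}}}},"required":["deltas"]}

```bash
mkdir -p pics; ls; cat > h.py <<'E'
from rig import *
import numpy as np, cv2
from scipy.spatial.transform import Rotation as Rn
def cam(n):
    i=camera_info(n); p,d=camera(n); return i,p,d
def K(i): return 210/np.tan(np.radians(i['vfov']/2))
def R(i): return Rn.from_euler('xyz',i['orientation'],degrees=True).as_matrix()
def ray(i,u,v):
    return np.array(i['position']),R(i)@np.array([(u-i['cx'])/K(i),(v-i['cy'])/K(i),1])
def onz(i,u,v,z):
    o,d=ray(i,u,v); return o+d*(z-o[2])/d[2]
def cloud(i,d):
    v,u=np.mgrid[0:d.shape[0],0:d.shape[1]]
    c=np.stack([(u-i['cx'])/K(i)*d,(v-i['cy'])/K(i)*d,d],-1)
    return c@R(i).T+np.array(i['position'])
def proj(i,p):
    c=R(i).T@(np.array(p)-np.array(i['position'])); return c[0]/c[2]*K(i)+i['cx'],c[1]/c[2]*K(i)+i['cy']
E
python3 - <<'E'
from h import *
print(get_obs())
for n in ['scene','side','wrist']:
    i,p,d=cam(n); print(n,i); cv2.imwrite(f'pics/{n}0.png',p); np.savez(f'pics/{n}0.npz',p=p,d=d,i=i)
a=cv2.imread('pics/scene0.png'); cv2.imwrite('pics/scene0b.png',cv2.resize(a,(800,600)))
E
```

```text
pics
{'clock': 0.0, 'joint_pos': array([ 86.41562719,  28.75300533, -24.45431462,  88.89055178,
        12.65024311,  65.21822091, -12.0512008 ]), 'qvel': array([ 0.01380826, -0.05870563, -0.02265609,  0.01756614,  0.05723687,
       -0.02025477,  0.03170181]), 'effort': array([ 4.07444968e-04, -5.69518948e+01, -5.81589907e+00, -2.80944210e+01,
        1.06823750e-02,  1.18616101e-02, -3.61342495e-05]), 'tool_pos': array([ 207.77542275, -615.18573509,  230.27629183]), 'tcp_rot': array([-1.79891654e+02, -5.07105639e-03,  1.86662456e+01]), 'contact_force': array([-0.47233606, -0.7229449 ,  0.88865757]), 'moment': array([-0.02908761, -0.01163349,  0.02403438]), 'opening': 85.29957350261726}
scene {'vfov': 49.61920714832601, 'cx': 290.0786360118435, 'cy': 208.00081182794924, 'position': array([1183.220319  ,  249.61316342, 1308.3792047 ]), 'orientation': array([-150.20694755,    0.51721596,  111.06006395])}
side {'vfov': 55.503830657734426, 'cx': 275.93535595463186, 'cy': 208.00149147246572, 'position': array([ 50.91536441, 655.31670731, 679.72762187]), 'orientation': array([-124.53973526,   -1.18379919, -142.66886724])}
wrist {'vfov': 59.207567025619205, 'cx': 279.90622757541416, 'cy': 205.6377355963778, 'position': array([ 281.20208788, -588.00398506,  372.14442992]), 'orientation': array([ 1.62108642e+02,  1.10183337e-01, -7.13389064e+01])}
```

View pics/scene0b.png

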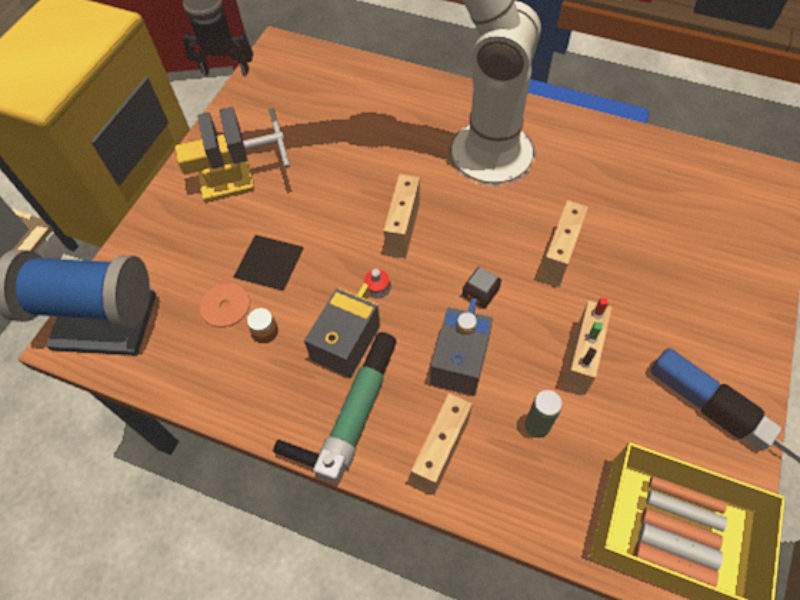

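View pics/side0.png

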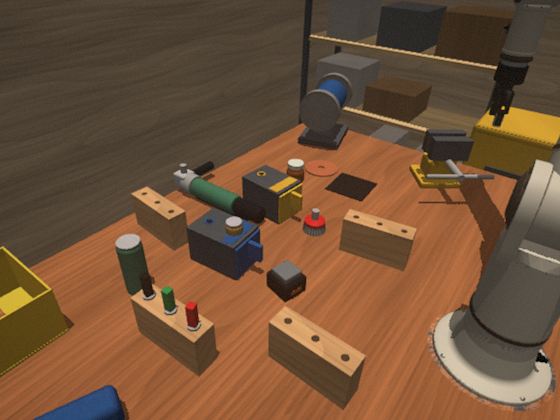

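The scene shot (800x600) shows the brush at (377,275), the mat at (268,262), the yellow ring at (332,337) and the yellow tab at (365,290). The tool block is at (590,345), with red (600,305), green (595,330) and black (588,355) handles. An empty look-alike block stands in front of the robot at (400,215), and the side view agrees with all of this. Measuring next.

```bash
cat > m.py <<'E'
from h import *
for n in ['scene','side']:
    z=np.load(f'pics/{n}0.npz',allow_pickle=True); p,d,i=z['p'],z['d'],z['i'].item()
    P=cloud(i,d); hsv=cv2.cvtColor(p,cv2.COLOR_BGR2HSV); H,S,V=[hsv[...,k].astype(int) for k in range(3)]
    reg=(P[...,0]>250)&(P[...,0]<950)&(abs(P[...,1])<500)&(d>0)
    def rep(name,m,minn=8):
        c,l,st,ce=cv2.connectedComponentsWithStats((m&reg).astype(np.uint8))
        for k in range(1,c):
            if st[k,4]>=minn:
                q=P[l==k]; print(n,name,st[k,4],ce[k].round(1),'med',np.median(q,0).round(0),'lo',q.min(0).round(0),'hi',q.max(0).round(0))
    Z=P[...,2]
    rep('red',((H<6)|(H>172))&(S>190)&(V>90))
    rep('yellow',(H>20)&(H<32)&(S>170)&(V>90))
    rep('blue',(H>100)&(H<125)&(S>130)&(V>60))
    rep('mat',(V<60)&(Z<12)&(Z>-5),150)
    rep('wood',(Z>92)&(Z<108)&(H>8)&(H<25)&(S>60),60)
    rep('housetop',(Z>94)&(Z<106)&(V<95)&(S<90),100)
E
python3 m.py
```

```text
scene red 66 [263.7 196.6] med [ 496. -116.   35.] lo [ 464. -160.   -2.] hi [546. -95.  80.]
scene red 14 [421.7 210.7] med [444. 364. 155.] lo [436. 358. 149.] hi [451. 371. 159.]
scene yellow 136 [245.5 213.5] med [ 608. -128.  100.] lo [ 590. -173.   93.] hi [623. -87. 106.]
scene yellow 8 [251.9 206.5] med [ 571. -124.   91.] lo [ 528. -158.   -1.] hi [ 577. -119.   94.]
scene blue 25 [330.2 214. ] med [513. 111.  89.] lo [498. 107.  85.] hi [528. 118.  96.]
scene blue 8 [319.1 221.8] med [555.  90. 101.] lo [548.  88.  98.] hi [563.  92. 101.]
scene blue 9 [313.1 224.7] med [573.  76. 102.] lo [563.  74.  97.] hi [577.  80. 107.]
scene blue 14 [334.6 227.1] med [555. 138. 100.] lo [544. 134.  97.] hi [567. 147. 105.]
scene mat 316 [184.6 185.6] med [ 545. -408.    3.] lo [ 456. -459.   -5.] hi [ 589. -324.   11.]
scene wood 541 [280.6 145.8] med [ 330. -125.   99.] lo [ 250. -161.   92.] hi [404. -89. 107.]
scene wood 371 [393.6 171.9] med [299. 252.  99.] lo [250. 227.  92.] hi [348. 279. 107.]
scene wood 305 [245.6 213.4] med [ 607. -129.  100.] lo [ 587. -179.   92.] hi [627
[... 1712 characters left out ...]
. -121.   99.] lo [ 250. -165.   92.] hi [404. -88. 102.]
side wood 168 [ 19.6 269.7] med [830. 487. 100.] lo [724. 486.  92.] hi [900. 498. 108.]
side wood 1515 [171.8 316.4] med [487. 379. 100.] lo [416. 340.  92.] hi [588. 396. 107.]
side wood 69 [ 49.3 299.3] med [701. 492. 100.] lo [699. 482.  92.] hi [703. 500. 108.]
side wood 1235 [296.3 328.4] med [294. 256.  99.] lo [250. 227.  92.] hi [344. 280. 103.]
side housetop 666 [267.7 179.3] med [ 663. -120.   99.] lo [ 581. -184.   94.] hi [726. -74. 103.]
side housetop 1030 [216.7 228.6] med [620. 140.  99.] lo [530.  64.  94.] hi [679. 178. 106.]
side housetop 110 [132.6 261.4] med [665. 331. 101.] lo [659. 299.  94.] hi [691. 347. 106.]
```

```bash
cat > m2.py <<'E'
from h import *
Q=[]
for n in ['scene','side']:
    z=np.load(f'pics/{n}0.npz',allow_pickle=True); p,d,i=z['p'],z['d'],z['i'].item()
    P=cloud(i,d); hsv=cv2.cvtColor(p,cv2.COLOR_BGR2HSV).astype(int); Z=P[...,2]
    def sel(x0,x1,y0,y1,z0,z1): return (P[...,0]>x0)&(P[...,0]<x1)&(P[...,1]>y0)&(P[...,1]<y1)&(Z>z0)&(Z<z1)&(d>0)
    def rect(nm,m):
        q=P[m][:,:2].astype(np.float32); r=cv2.minAreaRect(q); print(n,nm,len(q),np.round(r[0],1),np.round(r[1],1),round(r[2],1),'medz',np.median(P[m][:,2]).round(1))
    def clean(m): return cv2.morphologyEx(m.astype(np.uint8),cv2.MORPH_OPEN,np.ones((3,3)))>0
    rect('yhouse',clean(sel(560,760,-200,-50,96,104)))
    rect('block',clean(sel(400,610,330,410,96,104)))
    rect('mat',clean(sel(430,620,-480,-300,-5,10)&(hsv[...,2]<70)))
    rect('rodtop',sel(420,470,340,400,150,162))
    rect('greentop',sel(470,520,340,400,150,162))
    rect('spigot',sel(450,530,-150,-70,60,70))
    rect('collar',sel(440,530,-160,-60,20,40)&(hsv[...,1]>190))
    # height obstacles near path
    if n=='scene':
        for x0 in range(200,800,100):
            print(x0,[int(P[sel(x0,x0+100,y0,y0+100,-20,400)][:,2].max(initial=0)) for y0 in range(-700,600,100)])
E
python3 m2.py
```

```text
scene yhouse 991 [ 652.6 -130.5] [101.4 143.2] 85.0 medz 99.7
scene block 384 [501.9 368.4] [168.5  49.8] 1.4 medz 99.7
scene mat 1085 [ 522.2 -393.6] [130.9 127.9] 4.4 medz 3.2
scene rodtop 28 [443.6 366.2] [17.1 16.1] 13.1 medz 155.0
scene greentop 32 [502.7 368.5] [18.2 15.1] 2.8 medz 153.2
scene spigot 26 [ 494.5 -119.6] [18.8 16.4] 22.5 medz 65.1
scene collar 58 [ 496.2 -119.7] [48.  49.6] 40.1 medz 35.0
200 [399, 399, 115, 7, 8, 106, 9, 8, 8, 107, 10, 8, 7]
300 [179, 181, 108, 8, 7, 107, 104, 59, 56, 106, 10, 7, 8]
400 [128, 26, 11, 11, 9, 105, 50, 65, 90, 8, 158, 8, 72]
500 [7, 10, 11, 14, 7, 105, 103, 128, 135, 8, 160, 7, 69]
600 [9, 179, 13, 70, 70, 107, 105, 105, 108, 142, 145, 7, 7]
700 [214, 227, 11, 70, 69, 106, 106, 8, 106, 128, 145, 123, 124]
side yhouse 892 [ 652.9 -129.9] [103.  142.1] 86.1 medz 99.4
side block 1389 [502.1 368.8] [172.2  52.3] 1.3 medz 99.6
side mat 764 [ 522.9 -391.8] [126.5 133.2] 5.2 medz 3.1
side rodtop 81 [441.1 366.5] [16.6 17.2] 17.4 medz 154.3
side greentop 75 [500.7 368.9] [16.6 16. ] 6.0 medz 154.0
side spigot 30 [ 492.8 -119.4] [16.6 19.1] 32.2 medz 64.1
side collar 174 [ 491.7 -119.1] [52.8 49.9] 32.1 medz 34.1
```

jog_arm --pt "0 0 6.2 3.0 -2.7 0 100" --pt "0 0 6.2 2.7 -3.0 0 100" --pt "0 0 6.2 2.4 -3.3 0 100" --pt "0 0 0 2.0 -3.5 0 100" --pt "0 0 0 2.0 -3.5 0 100" --pt "0 0 0 2.0 -3.5 0 100" --pt "0 0 0 2.0 -3.5 0 100" --pt "0 0 0 2.0 -3.5 0 100" --pt "0 0 0 2.0 -3.5 0 100" --pt "0 0 0 2.0 -3.5 0 100"

```text
clock: 0.98
tool_pos: [409.6, -264.6, 225.4]
tcp_rot: [-180.0, 0.3, -2.2]
contact_force: [0.0, 0.2, -0.3]
opening: 85.5
```

jog_arm --pt "0 0 -1.1 1.4 -2.4 0.6 100" --pt "0 0 -1.1 1.4 -2.4 0.6 100" --pt "0 0 0 1.4 -2.4 0.6 100" --pt "0 0 0 1.4 -2.4 0.6 100" --pt "0 0 0 1.4 -2.4 0.6 100" --pt "0 0 0 1.4 -2.4 0.6 100" --pt "0 0 0 0 0 0 100" --pt "0 0 0 0 0 0 100" --pt "0 0 0 0 0 0 100" --pt "0 0 0 0 0 0 100"

```text
clock: 1.82
tool_pos: [500.6, -101.4, 188.1]
tcp_rot: [-179.8, 0.2, 1.2]
contact_force: [-0.8, 0.1, -0.9]
opening: 85.2
```

```bash
cat > w.py <<'E'
import sys
from h import *
n=sys.argv[1]; o=get_obs(); i,p,d=cam('wrist'); print(o['clock'],o['tool_pos'].round(1),o['tcp_rot'].round(2),o['opening'],o['contact_force'].round(1)); cv2.imwrite(f'pics/{n}.png',p); np.savez(f'pics/{n}.npz',p=p,d=d,i=i)
E
python3 w.py w1; python3 - <<'E'
from h import *
z=np.load('pics/w1.npz',allow_pickle=True); p,d,i=z['p'],z['d'],z['i'].item()
P=cloud(i,d); Z=P[...,2]
m=(abs(P[...,0]-494)<40)&(abs(P[...,1]+120)<40)&(Z>58)&(Z<72)
print(i['position'],i['orientation'],m.sum(),cv2.minAreaRect(P[m][:,:2].astype(np.float32)))
E
```

```text
1.8167 [ 500.6 -101.4  188.1] [-179.84    0.18    1.16] 85.24262556205554 [-0.8  0.1 -0.9]
[578.54546856 -97.90226494 329.59632497] [161.92404869   0.16775419 -88.84525565] 547 ((492.5550231933594, -120.54769897460938), (19.461763381958008, 19.010305404663086), 2.115002155303955)
```

View pics/w1.png

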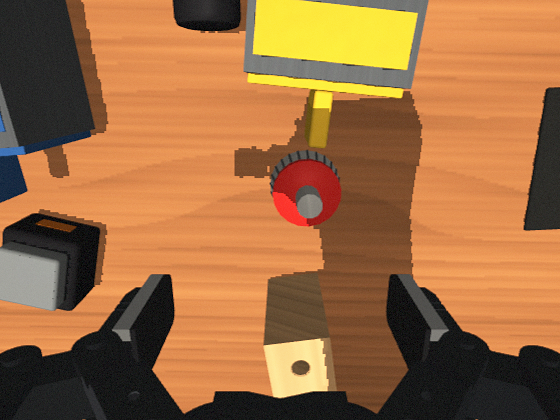

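The wrist view shows the spigot at pixel (309,203), which gives (492.6, -120.5). The tab is just behind the brush and the battery is well to the left. Going down for the brush.

jog_arm --pt "0 0 1.1 -0.4 1.0 0 100" --pt "0 0 0 -0.4 0.9 1 100" --pt "0 0 0 0 0 3 100" --pt "0 0 0 0 0 3 100" --pt "0 0 0 0 0 3 100" --pt "0 0 0 0 0 2 100" --pt "0 0 0 0 0 0.8 100" --pt "0 0 0 0 0 0.3 100" --pt "0 0 0 0 0 0 100" --pt "0 0 0 0 0 0 100"

```text
clock: 2.7
tool_pos: [487.2, -141.0, 51.6]
tcp_rot: [179.6, 0.1, -1.4]
contact_force: [0.2, 0.9, 0.6]
opening: 85.5
```

jog_arm --pt "0 0 0 0.2 -1.0 0 100" --pt "0 0 0 0 0 0 100" --pt "0 0 0 0 0 0 100" --pt "0 0 0 0 0 0 100" --pt "0 0 0 0 0 0 100" --pt "0 0 0 0 0 0 100" --pt "0 0 0 0 0 0 100" --pt "0 0 0 0 0 0 100" --pt "0 0 0 0 0 0 100" --pt "0 0 0 0 0 0 100"

```text
clock: 3.53
tool_pos: [494.3, -131.0, 57.1]
tcp_rot: [179.4, -0.5, -1.4]
contact_force: [-0.1, -0.1, -0.2]
opening: 85.6
```

```bash
python3 - <<'E'
from h import *
for k in range(6):
    o=get_obs(); print(o['clock'].round(3) if hasattr(o['clock'],'round') else o['clock'],o['tool_pos'].round(2),o['tcp_rot'].round(2),o['qvel'].round(2)); camera('wrist')
E
```

```text
3.5333 [ 494.27 -130.96   57.1 ] [179.41  -0.52  -1.38] [-0.01 -0.03 -0.02  0.03  0.03  0.07 -0.03]
3.5833 [ 494.26 -130.98   57.08] [179.41  -0.52  -1.39] [-0.01  0.04 -0.06  0.05  0.09 -0.06 -0.01]
3.6333 [ 494.26 -130.9    57.08] [179.42  -0.52  -1.38] [ 0.02  0.06 -0.05 -0.01  0.04 -0.02 -0.02]
3.6833 [ 494.24 -130.92   57.06] [179.42  -0.51  -1.38] [ 0.04  0.14  0.03  0.07 -0.   -0.08  0.04]
3.7333 [ 494.27 -130.92   57.07] [179.42  -0.52  -1.39] [-0.01 -0.06 -0.    0.    0.08  0.04 -0.01]
3.7833 [ 494.26 -130.9    57.06] [179.42  -0.52  -1.38] [ 0.01 -0.05 -0.07 -0.17  0.01 -0.04  0.05]
```

jog_arm --pt "0 0 0 -0.1 -0.8 1.2 100" --pt "0 0 0 0 0 0 100" --pt "0 0 0 0 0 0 100" --pt "0 0 0 0 0 0 100" --pt "0 0 0 0 0 0 100" --pt "0 0 0 0 0 0 100" --pt "0 0 0 0 0 0 100" --pt "0 0 0 0 0 0 100" --pt "0 0 0 0 0 0 100" --pt "0 0 0 0 0 0 100"

```text
clock: 4.67
tool_pos: [494.8, -125.0, 46.6]
tcp_rot: [179.3, -0.6, -1.5]
contact_force: [0.3, -0.4, -0.4]
opening: 85.2
```

jog_arm --pt "0.8 -0.7 0 -0.3 -0.5 0.5 100" --pt "0 0 0 0 0 0 100" --pt "0 0 0 0 0 0 60" --pt "0 0 0 0 0 0 0" --pt "0 0 0 0 0 0 0" --pt "0 0 0 0 0 0 0" --pt "0 0 0 0 0 0 0" --pt "0 0 0 0 0 0 0" --pt "0 0 0 0 0 0 0" --pt "0 0 0 0 0 0 0"

```text
clock: 5.5
tool_pos: [491.7, -119.8, 41.1]
tcp_rot: [-179.8, 0.1, -1.5]
contact_force: [0.6, -0.4, -0.6]
opening: 18.0
```

jog_arm --pt "0 0 0 0 0 -2 0" --pt "0 0 0 0 0 -2 0" --pt "0 0 0 0 1.5 -1 0" --pt "0 0 0 0 3 0 0" --pt "0 0 0 0.3 3.4 0 0" --pt "0 0 0 0.5 3.4 0 0" --pt "0 0 0 0.5 3.4 0 0" --pt "0 0 0 0.5 3.4 0 0" --pt "0 0 0 0.5 3 0 0" --pt "0 0 0 0 1.5 0 0"

```text
clock: 6.33
tool_pos: [507.0, -346.4, 87.3]
tcp_rot: [-179.5, 0.6, -0.6]
contact_force: [0.6, -0.5, -2.7]
opening: 18.2
```

jog_arm --pt "0 0 0 0 0.5 0 0" --pt "0 0 0 0 0 0 0" --pt "0 0 0 0 0 0 0" --pt "0 0 0 0 0 0 0" --pt "0 0 0 0 0 0 0" --pt "0 0 0 0 0 0 0" --pt "0 0 0 0 0 0 0" --pt "0 0 0 0 0 0 0" --pt "0 0 0 0 0 0 0" --pt "0 0 0 0 0 0 0"

```text
clock: 7.17
tool_pos: [505.3, -346.1, 84.8]
tcp_rot: [-179.2, 0.9, -0.4]
contact_force: [-0.3, -0.4, -3.3]
opening: 18.0
```

jog_arm --pt "-0.8 0.9 0 1 2 0 0" --pt "0 0 0 0.8 2 0 0" --pt "0 0 0 0 0.5 0.5 0" --pt "0 0 0 0 0 1 0" --pt "0 0 0 0 0 1 0" --pt "0 0 0 0 0 0.7 0" --pt "0 0 0 0 0 0.2 0" --pt "0 0 0 0 0 0 0" --pt "0 0 0 0 0 0 0" --pt "0 0 0 0 0 0 0"

```text
clock: 8.0
tool_pos: [521.9, -386.1, 45.2]
tcp_rot: [-179.7, 0.2, -0.1]
contact_force: [0.4, 0.1, -2.2]
opening: 17.7
```

jog_arm --pt "0 0 0 0 0 0.05 0" --pt "0 0 0 0 0 0 30" --pt "0 0 0 0 0 0 60" --pt "0 0 0 0 0 0 100" --pt "0 0 0 0 0 0 100" --pt "0 0 0 0 0 -1 100" --pt "0 0 0 0 0 -3 100" --pt "0 0 0 0 0 -4 100" --pt "0 0 0 0 0 -4 100" --pt "0 0 0 0 0 -4 100"

```text
clock: 8.83
tool_pos: [518.7, -382.7, 205.3]
tcp_rot: [-179.1, 0.8, 0.0]
contact_force: [1.6, -0.6, -0.6]
opening: 85.4
```

```bash
python3 w.py w2; python3 - <<'E'
from h import *
for n in ['scene','side']:
    i,p,d=cam(n); P=cloud(i,d); Z=P[...,2]
    m=(abs(P[...,0]-522)<60)&(abs(P[...,1]+390)<60)&(Z>58)&(Z<76)
    print(n,m.sum(), cv2.minAreaRect(P[m][:,:2].astype(np.float32)) if m.sum()>2 else 0, np.median(P[m][:,2]) if m.sum() else 0)
z=np.load('pics/w2.npz',allow_pickle=True); d,i=z['d'],z['i'].item(); P=cloud(i,d);Z=P[...,2]
m=(abs(P[...,0]-522)<60)&(abs(P[...,1]+390)<60)&(Z>58)&(Z<76)
print(m.sum(),cv2.minAreaRect(P[m][:,:2].astype(np.float32)) if m.sum()>2 else 0, np.median(P[m][:,2]))
E
```

```text
8.8333 [ 518.7 -382.7  205.3] [-1.7914e+02  7.9000e-01  5.0000e-02] 85.43728649653592 [ 1.6 -0.6 -0.6]
scene 33 ((525.0001831054688, -382.14776611328125), (20.92315673828125, 17.110029220581055), 25.48424530029297) 67.36042067863696
side 32 ((523.3363647460938, -381.2772521972656), (19.525711059570312, 17.05970573425293), 87.24667358398438) 65.89502302223525
539 ((523.1157836914062, -383.0360107421875), (19.004547119140625, 18.7989501953125), 88.54717254638672) 68.05802632269626
```

View pics/w2.png

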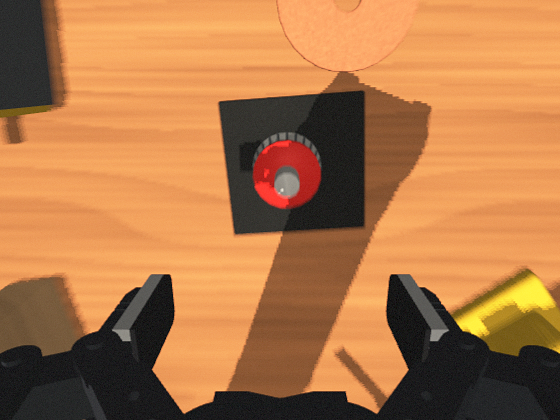

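The brush stands upright near the middle of the mat (spigot at pixel (287,184), about 10 mm from centre, top at 68 mm). Now over to the rod.

jog_arm --pt "-0.5 0.5 0 0 -2 -1 100" --pt "0 0 0 -0.4 -3.7 -0.8 100" --pt "0 0 0 -0.4 -3.7 -0.5 100" --pt "0 0 0 -0.4 -4 0 100" --pt "0 0 0 -0.4 -4 0 100" --pt "0 0 0 -0.4 -4 0 100" --pt "0 0 0 -0.4 -4 0 100" --pt "0 0 0 -0.4 -4 0 100" --pt "0 0 0 -0.4 -4 0 100" --pt "0 0 0 -0.4 -4 0 100"

```text
clock: 9.82
tool_pos: [481.7, -10.1, 228.1]
tcp_rot: [179.6, 0.0, -1.3]
contact_force: [1.8, 0.5, 0.4]
opening: 85.4
```

jog_arm --pt "0 0 0 -0.4 -4 -0.4 100" --pt "0 0 0 -0.4 -4 -0.4 100" --pt "0 0 0 -0.4 -4 -0.4 100" --pt "0 0 0 -0.4 -4 -0.4 100" --pt "0 0 0 -0.4 -4 -0.4 100" --pt "0 0 0 -0.4 -4 0 100" --pt "0 0 0 -0.4 -4 0 100" --pt "0 0 0 -0.4 -4 0 100" --pt "0 0 0 0 -2.5 0 100" --pt "0 0 0 0 -1 0 100"

```text
clock: 10.65
tool_pos: [444.9, 364.5, 241.9]
tcp_rot: [179.5, 0.5, -0.9]
contact_force: [0.4, 0.3, 0.6]
opening: 85.2
```

jog_arm --pt "0 0 0 0 -0.5 0 100" --pt "0 0 0 0 0 0 100" --pt "0 0 0 0 0 0 100" --pt "0 0 0 0 0 0 100" --pt "0 0 0 0 0 0 100" --pt "0 0 0 0 0 0 100" --pt "0 0 0 0 0 0 100" --pt "0 0 0 0 0 0 100" --pt "0 0 0 0 0 0 100" --pt "0 0 0 0 0 0 100"

```text
clock: 11.48
tool_pos: [442.5, 368.8, 239.2]
tcp_rot: [179.3, 0.7, -0.7]
contact_force: [0.7, 0.3, 0.2]
opening: 85.5
```

```bash
python3 w.py w3; cat > rod.py <<'E'
import sys
from h import *
z=np.load(f'pics/{sys.argv[1]}.npz',allow_pickle=True); p,d,i=z['p'],z['d'],z['i'].item(); P=cloud(i,d);Z=P[...,2]
for nm,x in [('red',442),('green',502),('black',562)]:
    m=(abs(P[...,0]-x)<25)&(abs(P[...,1]-367)<25)&(Z>148)&(Z<162)
    if m.sum()>20: print(nm,m.sum(),cv2.minAreaRect(P[m][:,:2].astype(np.float32)),np.median(P[m][:,2]))
E
python3 rod.py w3
```

```text
11.4833 [442.5 368.8 239.2] [179.3    0.7   -0.73] 85.467302085525 [0.7 0.3 0.2]
red 603 ((439.9540710449219, 367.60772705078125), (16.39607048034668, 16.04575538635254), 19.722618103027344) 153.91556321891127
green 713 ((499.8210754394531, 369.4188537597656), (16.127017974853516, 15.963033676147461), 6.432820796966553) 153.9216760596245
black 746 ((558.4690551757812, 371.4298400878906), (16.031314849853516, 13.660622596740723), 79.27488708496094) 153.972565348632
```

View pics/w3.png

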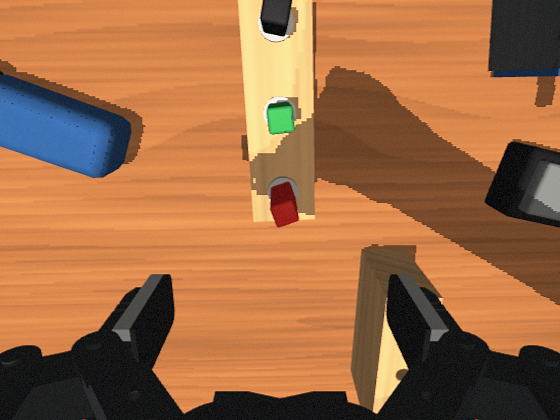

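The red handle is at pixel (284,205), about (441, 367), with a yaw near +18°. Green and black are further along the row. I'll turn the tool and go down.

jog_arm --pt "0.6 0.6 -6 0 0 0.5 100" --pt "0 0 -6 0 0 1 100" --pt "0 0 -5 0 0 1.5 100" --pt "0 0 0 0 0 1.5 100" --pt "0 0 0 0 0 1 100" --pt "0 0 0 0 0 0.3 100" --pt "0 0 0 0 0 0 100" --pt "0 0 0 0 0 0 100" --pt "0 0 0 0 0 0 100" --pt "0 0 0 0 0 0 100"

```text
clock: 12.37
tool_pos: [444.6, 369.9, 181.9]
tcp_rot: [-179.9, -0.2, 16.9]
contact_force: [0.5, -0.8, 0.1]
opening: 85.3
```

jog_arm --pt "0 0 -0.5 -0.4 0.2 1 100" --pt "0 0 0 0 0 2 100" --pt "0 0 0 0 0 2 100" --pt "0 0 0 0 0 1 100" --pt "0 0 0 0 0 0.5 100" --pt "0 0 0 0 0 0.2 100" --pt "0 0 0 0 0 0 100" --pt "0 0 0 0 0 0 100" --pt "0 0 0 0 0 0 100" --pt "0 0 0 0 0 0 100"

```text
clock: 13.2
tool_pos: [443.3, 369.0, 115.8]
tcp_rot: [-179.8, -0.7, 17.6]
contact_force: [-0.9, -0.0, -0.0]
opening: 85.4
```

jog_arm --pt "0 -0.8 0 -0.3 0.15 0.3 100" --pt "0 0 0 0 0 0 100" --pt "0 0 0 0 0 0 60" --pt "0 0 0 0 0 0 0" --pt "0 0 0 0 0 0 0" --pt "0 0 0 0 0 0 0" --pt "0 0 0 0 0 0 0" --pt "0 0 0 0 0 0 0" --pt "0 0 0 0 0 0 0" --pt "0 0 0 0 0 0 0"

```text
clock: 14.03
tool_pos: [441.9, 367.3, 114.5]
tcp_rot: [-179.7, 0.0, 17.5]
contact_force: [0.0, -0.0, -0.3]
opening: 15.3
```

jog_arm --pt "0 0 0 0 0 -1 0" --pt "0 0 0 0 0 -1.5 0" --pt "0 0 0 0 0 -2 0" --pt "0 0 0 0 0 -2 0" --pt "0 0 0 0 0 -2 0" --pt "0 0 0 0 0 -2 0" --pt "0 0 0 0 0 -2 0" --pt "0 0 0 0 0 -2 0" --pt "0 0 0 0 0 -1.5 0" --pt "0 0 0 0 0 -0.5 0"

```text
clock: 14.87
tool_pos: [440.5, 365.9, 289.5]
tcp_rot: [-179.7, 0.2, 17.7]
contact_force: [-0.7, 0.4, -1.2]
opening: 15.2
```

jog_arm --pt "0 0 0 0.3 2 0 0" --pt "0 0 0 0.5 3 0 0" --pt "0 0 0 0.6 3.7 0 0" --pt "0 0 0 0.6 3.7 0 0" --pt "0 0 0 0.6 3.7 0 0" --pt "0 0 0 0.6 3.7 0 0" --pt "0 0 0 0.6 3.7 0 0" --pt "0 0 0 0.6 3.7 0 0" --pt "0 0 0 0.6 3.7 0 0" --pt "0 0 0 0.6 3.7 0 0"

```text
clock: 15.7
tool_pos: [599.2, 56.1, 289.0]
tcp_rot: [-179.3, 0.0, 19.3]
contact_force: [1.0, 1.3, -0.7]
opening: 15.3
```

jog_arm --pt "0 0 1 0.5 3.7 0 0" --pt "0 0 0 0.5 3.7 0 0" --pt "0 0 0 0.5 3.7 0 0" --pt "0 0 0 0.4 3.5 0 0" --pt "0 0 0 0.2 2.5 0 0" --pt "0 0 0 0.2 1.5 0 0" --pt "0 0 0 0 0.7 0 0" --pt "0 0 0 0 0 0 0" --pt "0 0 0 0 0 0 0" --pt "0 0 0 0 0 0 0"

```text
clock: 16.53
tool_pos: [681.7, -141.6, 278.9]
tcp_rot: [-179.2, 0.7, 17.4]
contact_force: [-0.3, 0.4, -1.8]
opening: 15.1
```

```bash
python3 w.py w4; python3 - <<'E'
from h import *
for n in ['scene','side']:
    i,p,d=cam(n); cv2.imwrite(f'pics/{n}4.png',p); np.savez(f'pics/{n}4.npz',p=p,d=d,i=i)
    u,v=map(int,proj(i,[692,-133,130])); c=p[max(v-75,0):v+75,max(u-65,0):u+65]; cv2.imwrite(f'pics/c_{n}4.png',cv2.resize(c,None,fx=4,fy=4,interpolation=cv2.INTER_NEAREST)); print(n,u-65,v-75)
a=cv2.imread('pics/w4.png'); b=cv2.imread('pics/c_side4.png'); b=b[:420] if b.shape[0]>420 else b
E
```

```text
16.5333 [ 681.7 -141.6  278.9] [-179.23    0.71   17.44] 15.121128714421 [-0.3  0.4 -1.8]
scene 166 156
side 195 90
```

View pics/w4.png

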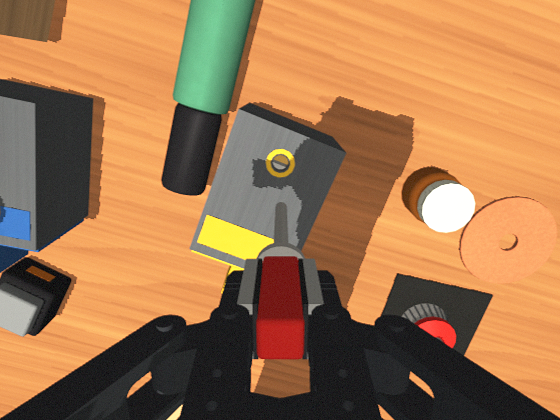

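The wrist view shows the ringed hole at (280,163), the gripped red handle, and the shank with its tip at (281,205). Measuring both.

```bash
cat > fit.py <<'E'
import sys
from h import *
z=np.load(f'pics/{sys.argv[1]}.npz',allow_pickle=True); p,d,i=z['p'],z['d'],z['i'].item(); P=cloud(i,d);Z=P[...,2]
o=get_obs(); T=np.array(o['tool_pos']); Rt=Rn.from_euler('xyz',o['tcp_rot'],degrees=True).as_matrix()
hsv=cv2.cvtColor(p,cv2.COLOR_BGR2HSV).astype(int)
m=(hsv[...,0]>18)&(hsv[...,0]<34)&(hsv[...,1]>120)&(abs(P[...,0]-692)<22)&(abs(P[...,1]+133)<22)
ys,xs=np.nonzero(m)
if len(xs)>5:
    e=cv2.fitEllipse(cv2.convexHull(np.stack([xs,ys],1).astype(np.int32))) ; print('ring',len(xs),np.round(e[0],1),np.round(e[1],1),'-> hole',onz(i,*e[0],100).round(1),'depth z',np.median(Z[m]).round(1))
q=(P-T)@Rt   # tool frame
# shank: tool z from ~16 to 104
m=(abs(q[...,0])<30)&(abs(q[...,1])<15)&(q[...,2]>20)&(q[...,2]<112)&(d>0)
print('tip maxz',q[m][:,2].max().round(1) if m.any() else None)
for a in range(20,112,12):
    mm=m&(q[...,2]>=a)&(q[...,2]<a+12)
    if mm.sum()>8:
        s=q[mm]; print(a,mm.sum(),'y lo/hi/mid',s[:,1].min().round(1),s[:,1].max().round(1),((s[:,1].min()+s[:,1].max())/2).round(2),'xmax',np.percentile(s[:,0],95).round(1))
ys,xs=np.nonzero(m); 
print('shank rows',ys.min(),ys.max(), [ (r,xs[ys==r].min(),xs[ys==r].max()) for r in range(ys.min(),ys.max()+1,6)])
for tx in (-2,0,2,4): print('pred tip pix for tool x',tx,np.round(proj(i,T+Rt@np.array([tx,0,104.5])),1))
E
python3 fit.py w4
```

```text
ring 520 [  442.9 -2780.4] [ 314.4 5863.5] -> hole [1402.4   47.9  100. ] depth z 99.9
tip maxz 105.0
32 87 y lo/hi/mid -5.5 2.0 -1.75 xmax 1.7
44 111 y lo/hi/mid -5.7 2.2 -1.72 xmax 1.5
56 95 y lo/hi/mid -5.4 2.3 -1.55 xmax 1.6
68 78 y lo/hi/mid -5.6 2.0 -1.78 xmax 1.6
80 72 y lo/hi/mid -5.1 2.2 -1.46 xmax 1.5
92 61 y lo/hi/mid -5.2 2.4 -1.42 xmax 1.5
shank rows 202 242 [(202, np.int64(278), np.int64(283)), (208, np.int64(275), np.int64(286)), (214, np.int64(275), np.int64(286)), (220, np.int64(274), np.int64(286)), (226, np.int64(274), np.int64(286)), (232, np.int64(274), np.int64(287)), (238, np.int64(273), np.int64(287))]
pred tip pix for tool x -2 [282.6 205.9]
pred tip pix for tool x 0 [282.6 203.2]
pred tip pix for tool x 2 [282.6 200.5]
pred tip pix for tool x 4 [282.6 197.7]
```

```bash
cat > hole.py <<'E'
import sys
from h import *
z=np.load(f'pics/{sys.argv[1]}.npz',allow_pickle=True); p,d,i=z['p'],z['d'],z['i'].item()
hsv=cv2.cvtColor(p,cv2.COLOR_BGR2HSV).astype(int)
m=((hsv[...,0]>18)&(hsv[...,0]<34)&(hsv[...,1]>120)).astype(np.uint8)
c,l,st,ce=cv2.connectedComponentsWithStats(m)
u0,v0=proj(i,[692.6,-133.3,100])
for k in range(1,c):
    if st[k,4]>60 and abs(ce[k][0]-u0)<40 and abs(ce[k][1]-v0)<40:
        ys,xs=np.nonzero(l==k); e=cv2.fitEllipse(cv2.convexHull(np.stack([xs,ys],1).astype(np.int32)))
        H=onz(i,*e[0],100); print(st[k],np.round(e[0],1),np.round(e[1],1),'hole',H.round(1))
        o=get_obs(); T=np.array(o['tool_pos']); Rt=Rn.from_euler('xyz',o['tcp_rot'],degrees=True).as_matrix()
        ax=np.array([-2.4,-1.5]); tip=T+Rt@np.array([*ax,104.5]); print('tip',tip.round(1),'move tool',((H-tip)@Rt).round(1))
E
python3 hole.py w4
```

```text
[266 149  29  29 385] [280.  162.6] [28.6 29.1] hole [ 691.9 -133.2  100. ]
tip [ 677.8 -139.   175.1] move tool [16.1 -0.3 74.9]
```

jog_arm --pt "-0.8 0.7 0 0.7 -0.2 0.5 0" --pt "0 0 0 0.6 -0.1 1 0" --pt "0 0 0 0 0 1.3 0" --pt "0 0 0 0 0 1 0" --pt "0 0 0 0 0 0.5 0" --pt "0 0 0 0 0 0 0" --pt "0 0 0 0 0 0 0" --pt "0 0 0 0 0 0 0" --pt "0 0 0 0 0 0 0" --pt "0 0 0 0 0 0 0"

```text
clock: 17.52
tool_pos: [693.1, -128.8, 233.3]
tcp_rot: [-180.0, 0.0, 17.9]
contact_force: [-1.2, 0.4, -0.7]
opening: 15.1
```

```bash
python3 w.py w5; python3 hole.py w5; python3 fit.py w5|tail -12
```

```text
17.5167 [ 693.1 -128.8  233.3] [-1.7998e+02  1.0000e-02  1.7910e+01] 15.144240148031761 [-1.2  0.4 -0.7]
[272 180  34  32 415] [288.7 195.6] [31.3 33.1] hole [ 692.1 -133.5  100. ]
tip [ 690.5 -128.1  128.9] move tool [-0.1  5.6 28.9]
tip maxz 103.9
32 85 y lo/hi/mid -6.5 1.1 -2.69 xmax 2.1
44 115 y lo/hi/mid -6.6 1.3 -2.63 xmax 2.0
56 93 y lo/hi/mid -6.3 1.4 -2.46 xmax 2.2
68 82 y lo/hi/mid -6.5 1.1 -2.69 xmax 2.0
80 68 y lo/hi/mid -6.0 1.3 -2.35 xmax 2.1
92 64 y lo/hi/mid -6.1 1.5 -2.32 xmax 2.1
shank rows 202 242 [(202, np.int64(278), np.int64(283)), (208, np.int64(275), np.int64(286)), (214, np.int64(275), np.int64(286)), (220, np.int64(274), np.int64(286)), (226, np.int64(274), np.int64(286)), (232, np.int64(274), np.int64(287)), (238, np.int64(273), np.int64(287))]
pred tip pix for tool x -2 [283.8 206.6]
pred tip pix for tool x 0 [283.8 203.8]
pred tip pix for tool x 2 [283.8 201.1]
pred tip pix for tool x 4 [283.9 198.3]
```

jog_arm --pt "0 0 0 -0.05 0.6 0.5 0" --pt "0 0 0 0 0 0.5 0" --pt "0 0 0 0 0 0.3 0" --pt "0 0 0 0 0 0 0" --pt "0 0 0 0 0 0 0" --pt "0 0 0 0 0 0 0" --pt "0 0 0 0 0 0 0" --pt "0 0 0 0 0 0 0" --pt "0 0 0 0 0 0 0" --pt "0 0 0 0 0 0 0"

```text
clock: 18.4
tool_pos: [695.3, -136.1, 220.2]
tcp_rot: [179.9, -0.1, 17.8]
contact_force: [-0.4, -0.2, -1.0]
opening: 15.0
```

```bash
python3 w.py w6; python3 hole.py w6; python3 fit.py w6|sed -n '3,8p'; python3 -c "
import cv2; a=cv2.imread('pics/w6.png')[150:300,190:390]; cv2.imwrite('pics/w6c.png',cv2.resize(a,None,fx=4,fy=4))"
```

```text
18.4 [ 695.3 -136.1  220.2] [ 1.7995e+02 -9.0000e-02  1.7840e+01] 14.958742885492317 [-0.4 -0.2 -1. ]
[262 184  34  33 460] [278.5 200.6] [32.6 34.6] hole [ 692.  -133.5  100. ]
tip [ 692.7 -135.4  115.7] move tool [-0.1 -2.1 15.7]
32 90 y lo/hi/mid -6.3 1.3 -2.5 xmax 2.1
44 110 y lo/hi/mid -6.4 1.5 -2.45 xmax 2.2
56 92 y lo/hi/mid -6.1 1.6 -2.28 xmax 2.2
68 79 y lo/hi/mid -6.3 1.3 -2.5 xmax 2.1
80 71 y lo/hi/mid -5.8 1.5 -2.16 xmax 2.1
92 59 y lo/hi/mid -6.0 1.7 -2.14 xmax 2.1
```

View pics/w6c.png

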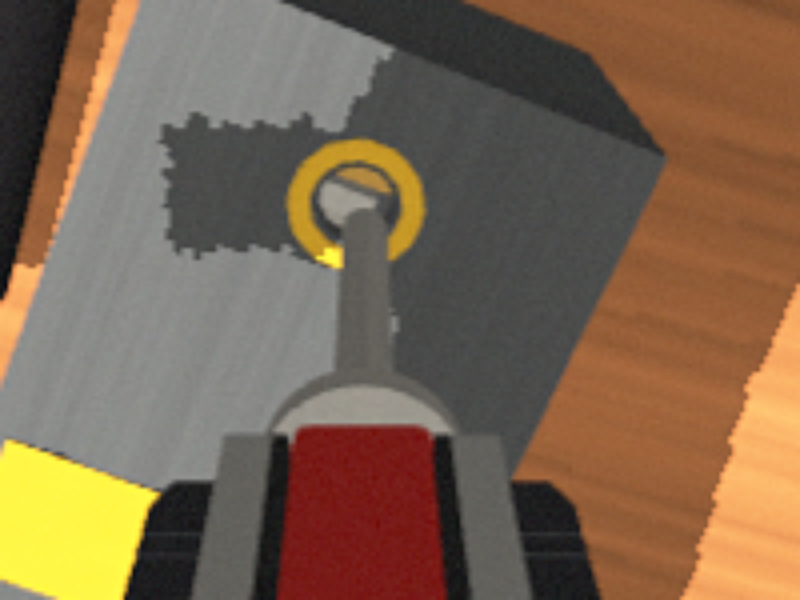

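The crop shows the ring at (357,200) with the tip at (366,215), just above the hole and about 1.5 mm to one side. A small correction, then in.

jog_arm --pt "0 0 0 -0.05 -0.14 0.2 0" --pt "0 0 0 0 0 0.3 0" --pt "0 0 0 0 0 0.4 0" --pt "0 0 0 0 0 0.3 0" --pt "0 0 0 0 0 0.2 0" --pt "0 0 0 0 0 0 0" --pt "0 0 0 0 0 0 0" --pt "0 0 0 0 0 0 0" --pt "0 0 0 0 0 0 0" --pt "0 0 0 0 0 0 0"

```text
clock: 19.28
tool_pos: [694.1, -134.6, 204.3]
tcp_rot: [180.0, -0.1, 17.9]
contact_force: [0.7, 0.1, -2.6]
opening: 15.3
```

```bash
python3 w.py w7; python3 hole.py w7
```

```text
19.2833 [ 694.1 -134.6  204.3] [ 1.7996e+02 -7.0000e-02  1.7860e+01] 15.319501825199046 [ 0.7  0.1 -2.6]
[263 189  37  34 535] [281.  206.5] [34.8 36.5] hole [ 691.9 -133.4  100. ]
tip [ 691.6 -133.9   99.9] move tool [ 0.5 -0.4 -0.1]
```

jog_arm --pt "0 0 0 0 0 0.3 0" --pt "0 0 0 0 0 0.5 0" --pt "0 0 0 0 0 0.6 0" --pt "0 0 0 0 0 0.6 0" --pt "0 0 0 0 0 0.6 0" --pt "0 0 0 0 0 0.4 0" --pt "0 0 0 0 0 0.2 0" --pt "0 0 0 0 0 0 0" --pt "0 0 0 0 0 0 0" --pt "0 0 0 0 0 0 0"

```text
clock: 20.17
tool_pos: [693.6, -134.6, 167.7]
tcp_rot: [-180.0, 0.0, 17.9]
contact_force: [-0.7, -0.3, -1.3]
opening: 15.3
```

jog_arm --pt "0 0 0 0 0 0.2 0" --pt "0 0 0 0 0 0.2 0" --pt "0 0 0 0 0 0.2 0" --pt "0 0 0 0 0 0.2 0" --pt "0 0 0 0 0 0.2 0" --pt "0 0 0 0 0 0.2 0" --pt "0 0 0 0 0 0.2 0" --pt "0 0 0 0 0 0.1 0" --pt "0 0 0 0 0 0 0" --pt "0 0 0 0 0 0 0"

```text
clock: 21.0
tool_pos: [695.1, -134.6, 157.3]
tcp_rot: [179.8, -0.2, 17.8]
contact_force: [-1.3, -1.0, -0.4]
opening: 15.0
```

```bash
cat > tab.py <<'E'
from h import *
o=get_obs(); print(o['tool_pos'].round(1),o['contact_force'].round(1))
c,s=np.cos(np.radians(-4.5)),np.sin(np.radians(-4.5))
for n in ['scene','side']:
    i,p,d=cam(n); np.savez(f'pics/{n}_tab.npz',p=p,d=d,i=i)
    P=cloud(i,d); q=P-[652.7,-130.2,0]; X=q[...,0]*c+q[...,1]*s; Y=-q[...,0]*s+q[...,1]*c; Z=P[...,2]
    hsv=cv2.cvtColor(p,cv2.COLOR_BGR2HSV).astype(int); ye=(hsv[...,0]>18)&(hsv[...,0]<34)&(hsv[...,1]>120)
    m=ye&(X<-60)&(X>-230)&(abs(Y)<20)&(Z>84)&(Z<92)
    f=ye&(X<-60)&(X>-230)&(abs(Y)<60)&(Z>89.5)&(Z<96)
    if m.any(): print(n,'tab n',m.sum(),'X',np.percentile(X[m],[2,50,98]).round(1),'Y',np.percentile(Y[m],[5,50,95]).round(1),'Z',np.median(Z[m]).round(1),'front X',np.percentile(X[f],[2,50,98]).round(1) if f.any() else 0)
E
python3 tab.py
```

```text
[ 695.1 -134.6  157.3] [-1.3 -1.  -0.4]
scene tab n 29 X [-108.9  -89.   -73.9] Y [-6.4 -0.6  8.4] Z 89.6 front X [-108.   -84.7  -67.6]
side tab n 67 X [-110.2  -85.   -70.9] Y [-11.6   2.3  15.3] Z 88.4 front X [-85.9 -73.1 -66.6]
```

jog_arm --pt "0 0 0 0 0 0.2 0" --pt "0 0 0 0 0 0.2 0" --pt "0 0 0 0 0 0.2 0" --pt "0 0 0 0 0 0.2 0" --pt "0 0 0 0 0 0.1 0" --pt "0 0 0 0 0 0 0" --pt "0 0 0 0 0 0 0" --pt "0 0 0 0 0 0 0" --pt "0 0 0 0 0 0 0" --pt "0 0 0 0 0 0 0"

```text
clock: 21.93
tool_pos: [695.5, -134.4, 153.2]
tcp_rot: [179.7, -0.2, 17.8]
contact_force: [-1.3, 0.1, 4.8]
opening: 15.0
```

```bash
python3 tab.py
```

```text
[ 695.5 -134.4  153.2] [-1.3  0.1  4.8]
scene tab n 46 X [-139.  -114.5 -100.1] Y [-14.3  -0.5   9.5] Z 88.9 front X [-138.6 -103.7  -98.7]
side tab n 71 X [-141.9 -116.1 -100.4] Y [-14.6   2.9  14.7] Z 88.7 front X [-132.9 -103.9  -99.6]
```

The drawer has sprung out 30 mm and the tip is at z≈49. Withdrawing the rod.

jog_arm --pt "0 0 0 0 0 -1 0" --pt "0 0 0 0 0 -1.5 0" --pt "0 0 0 0 0 -2 0" --pt "0 0 0 0 0 -2 0" --pt "0 0 0 0 0 -2 0" --pt "0 0 0 0 0 -2 0" --pt "0 0 0 0 0 -2 0" --pt "0 0 0 0 0 -1 0" --pt "0 0 0 0 0 -0.3 0" --pt "0 0 0 0 0 0 0"

```text
clock: 22.87
tool_pos: [695.5, -133.7, 300.2]
tcp_rot: [179.8, -0.4, 17.9]
contact_force: [0.7, -0.1, -1.1]
opening: 15.4
```

jog_arm --pt "0 0 0 -0.3 -2 0 0" --pt "0 0 0 -0.5 -3 0 0" --pt "0 0 0 -0.6 -3.7 0 0" --pt "0 0 0 -0.6 -3.7 0 0" --pt "0 0 0 -0.6 -3.7 0 0" --pt "0 0 0 -0.6 -3.7 0 0" --pt "0 0 0 -0.6 -3.7 0 0" --pt "0 0 0 -0.6 -3.7 0 0" --pt "0 0 0 -0.6 -3.7 0 0" --pt "0 0 0 -0.6 -3.7 0 0"

```text
clock: 23.7
tool_pos: [529.6, 175.5, 283.5]
tcp_rot: [179.7, 0.6, 16.6]
contact_force: [1.2, 0.4, -1.1]
opening: 15.2
```

jog_arm --pt "0 0 -1 -0.5 -3.7 0 0" --pt "0 0 0 -0.5 -3.7 0 0" --pt "0 0 0 -0.5 -3.7 0 0" --pt "0 0 0 -0.4 -3.4 0 0" --pt "0 0 0 -0.4 -2.5 0 0" --pt "0 0 0 -0.3 -1.4 0 0" --pt "0 0 0 0 -0.6 0 0" --pt "0 0 0 0 0 0 0" --pt "0 0 0 0 0 0 0" --pt "0 0 0 0 0 0 0"

```text
clock: 24.53
tool_pos: [430.6, 361.5, 273.3]
tcp_rot: [179.8, 1.5, 18.5]
contact_force: [-0.5, 0.2, -1.3]
opening: 15.1
```

jog_arm --pt "0 0 0 0 0 0 0" --pt "0 0 0 0 0 0 0" --pt "0 0 0 0 0 0 0" --pt "0 0 0 0 0 0 0" --pt "0 0 0 0 0 0 0" --pt "0 0 0 0 0 0 0" --pt "0 0 0 0 0 0 0" --pt "0 0 0 0 0 0 0" --pt "0 0 0 0 0 0 0" --pt "0 0 0 0 0 0 0"

```text
clock: 25.37
tool_pos: [435.8, 354.8, 272.7]
tcp_rot: [179.6, 1.5, 17.8]
contact_force: [-0.8, 0.0, -1.0]
opening: 14.8
```

```bash
python3 w.py w8; python3 fit.py w8|sed -n '1,10p';python3 -c "
import cv2; a=cv2.imread('pics/w8.png')[100:250,190:390]; cv2.imwrite('pics/w8c.png',cv2.resize(a,None,fx=4,fy=4))"
```

```text
25.3667 [435.8 354.8 272.7] [179.62   1.47  17.83] 14.82065348853123 [-0.8  0.  -1. ]
tip maxz 104.8
32 91 y lo/hi/mid -6.3 1.3 -2.48 xmax 2.3
44 112 y lo/hi/mid -6.3 1.5 -2.4 xmax 2.3
56 93 y lo/hi/mid -6.1 1.7 -2.19 xmax 2.2
68 81 y lo/hi/mid -6.2 1.3 -2.45 xmax 2.2
80 68 y lo/hi/mid -5.8 1.5 -2.13 xmax 2.1
92 62 y lo/hi/mid -5.9 1.7 -2.12 xmax 2.2
shank rows 202 242 [(202, np.int64(278), np.int64(283)), (208, np.int64(275), np.int64(286)), (214, np.int64(275), np.int64(286)), (220, np.int64(275), np.int64(286)), (226, np.int64(274), np.int64(286)), (232, np.int64(274), np.int64(287)), (238, np.int64(274), np.int64(287))]
pred tip pix for tool x -2 [283.5 206.6]
pred tip pix for tool x 0 [283.5 203.9]
```

View pics/w8c.png

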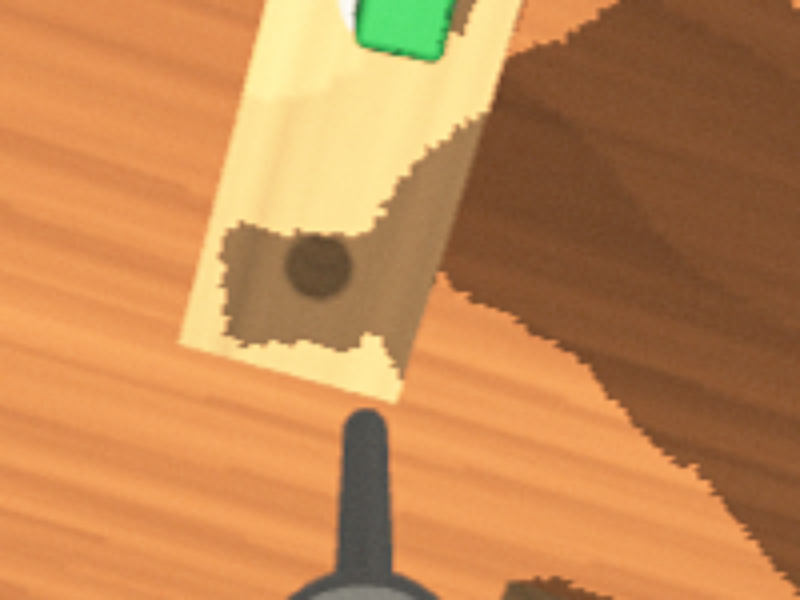

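The crop shows the empty hole at full-picture (269.8,166.5), with the shank tip below it at about (281,204).

```bash
cat > th.py <<'E'
import sys
from h import *
z=np.load(f'pics/{sys.argv[1]}.npz',allow_pickle=True); p,d,i=z['p'],z['d'],z['i'].item(); P=cloud(i,d)
# dark disc on block top near expected hole
u0,v0=proj(i,[441.5,367,100]); g=cv2.cvtColor(p,cv2.COLOR_BGR2HSV)[...,2].astype(float)
if len(sys.argv)>2: u0,v0=map(float,sys.argv[2:4])
H=onz(i,u0,v0,100)
o=get_obs(); T=np.array(o['tool_pos']); Rt=Rn.from_euler('xyz',o['tcp_rot'],degrees=True).as_matrix()
L=Rn.from_euler('xyz',[180,0,o['tcp_rot'][2]],degrees=True).as_matrix()
for nm,h in (('cam',H),('mem',np.array([441.9,367.3,0])+L@np.array([-2.0,-2.2,0]))):
    tl=T+L@np.array([-2.0,-2.2,104.5])   # tip once levelled
    print(nm,'hole',h.round(1),'tip if level',tl.round(1),'move tool',((h-tl)@L).round(1))
print('level turn',Rn.from_matrix(Rt.T@L).as_rotvec(degrees=True).round(2))
E
python3 th.py w8 269.8 166.5
```

```text
cam hole [440.2 366.9 100. ] tip if level [433.2 356.3 168.2] move tool [ 9.9 -7.9 68.2]
mem hole [439.3 368.8  -0. ] tip if level [433.2 356.3 168.2] move tool [  9.7 -10.  168.2]
level turn [0.38 1.47 0.  ]
```

jog_arm --pt "0.4 1.5 0 0.5 -0.5 0.5 0" --pt "0 0 0 0.4 -0.4 1 0" --pt "0 0 0 0 0 1.2 0" --pt "0 0 0 0 0 1 0" --pt "0 0 0 0 0 0.5 0" --pt "0 0 0 0 0 0 0" --pt "0 0 0 0 0 0 0" --pt "0 0 0 0 0 0 0" --pt "0 0 0 0 0 0 0" --pt "0 0 0 0 0 0 0"

```text
clock: 26.25
tool_pos: [441.1, 366.0, 225.4]
tcp_rot: [180.0, 0.2, 17.9]
contact_force: [-0.1, -0.3, -1.6]
opening: 15.6
```

```bash
python3 w.py w9; python3 th.py w9
```

```text
26.25 [441.1 366.  225.4] [179.96   0.2   17.87] 15.628837482505164 [-0.1 -0.3 -1.6]
cam hole [441.5 367.  100. ] tip if level [438.6 367.5 121.1] move tool [ 2.6  1.4 21.1]
mem hole [439.3 368.8  -0. ] tip if level [438.6 367.5 121.1] move tool [  1.1  -0.9 121.1]
level turn [0.04 0.19 0.  ]
```

```bash
python3 -c "
import cv2; a=cv2.imread('pics/w9.png')[130:280,190:390]; cv2.imwrite('pics/w9c.png',cv2.resize(a,None,fx=4,fy=4))"; python3 fit.py w9 | sed -n '2,7p'
```

```text
32 89 y lo/hi/mid -6.3 1.3 -2.49 xmax 2.3
44 110 y lo/hi/mid -6.3 1.5 -2.39 xmax 2.2
56 95 y lo/hi/mid -6.1 1.7 -2.18 xmax 2.1
68 82 y lo/hi/mid -6.2 1.3 -2.45 xmax 2.1
80 68 y lo/hi/mid -5.8 1.5 -2.13 xmax 2.2
92 61 y lo/hi/mid -5.9 1.7 -2.1 xmax 2.0
```

View pics/w9c.png

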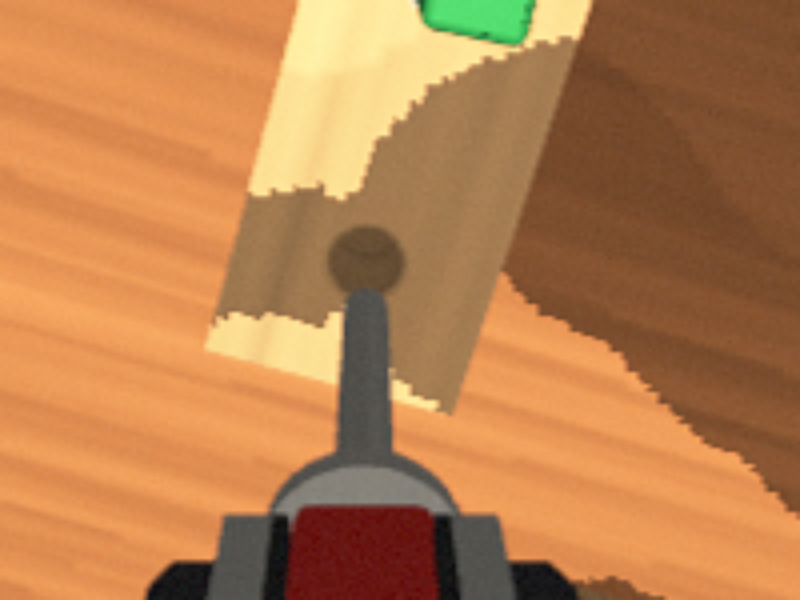

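```bash
python3 th.py w9 281.5 195.5
```

```text
cam hole [440.2 367.1 100. ] tip if level [438.6 367.5 121.1] move tool [ 1.4  0.9 21.1]
mem hole [439.3 368.8  -0. ] tip if level [438.6 367.5 121.1] move tool [  1.1  -0.9 121.1]
level turn [0.04 0.19 0.  ]
```

The hole is at (366,262) in the crop and the shank at column 365, so it is aligned sideways and about 1.4 mm short along tool x. Going down.

jog_arm --pt "0 0.2 0 0.15 0.02 0.3 0" --pt "0 0 0 0 0 0.5 0" --pt "0 0 0 0 0 0.5 0" --pt "0 0 0 0 0 0.3 0" --pt "0 0 0 0 0 0.2 0" --pt "0 0 0 0 0 0 0" --pt "0 0 0 0 0 0 0" --pt "0 0 0 0 0 0 0" --pt "0 0 0 0 0 0 0" --pt "0 0 0 0 0 0 0"

```text
clock: 27.13
tool_pos: [443.3, 366.5, 206.4]
tcp_rot: [180.0, -0.1, 17.8]
contact_force: [0.6, 0.1, -1.4]
opening: 15.3
```

```bash
python3 w.py w10; python3 - <<'E'
import cv2
a=cv2.imread('pics/w10.png')[150:260,210:350]; cv2.imwrite('pics/w10c.png',cv2.resize(a,None,fx=5,fy=5))
E
```

```text
27.1333 [443.3 366.5 206.4] [ 1.7997e+02 -1.2000e-01  1.7850e+01] 15.346051009096431 [ 0.6  0.1 -1.4]
```

View pics/w10c.png

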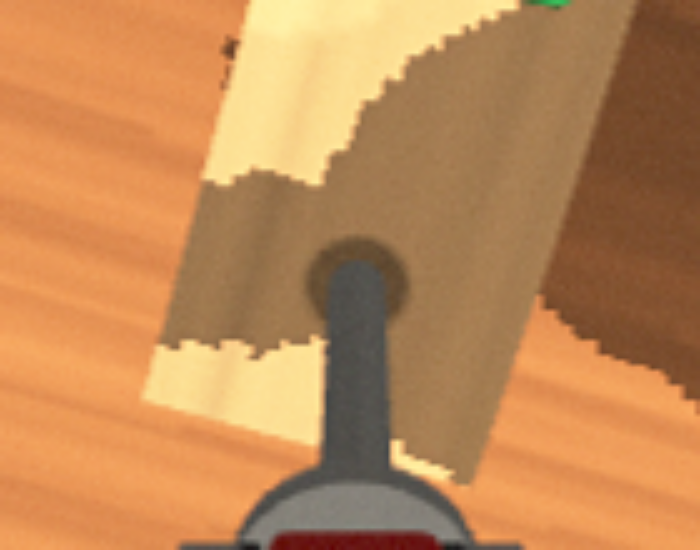

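The tip is centred over the hole. Lowering it in.

jog_arm --pt "0 0 0 0 0 0.4 0" --pt "0 0 0 0 0 0.7 0" --pt "0 0 0 0 0 1 0" --pt "0 0 0 0 0 1.2 0" --pt "0 0 0 0 0 1.2 0" --pt "0 0 0 0 0 1.2 0" --pt "0 0 0 0 0 0.8 0" --pt "0 0 0 0 0 0.5 0" --pt "0 0 0 0 0 0.2 0" --pt "0 0 0 0 0 0 0"

```text
clock: 28.02
tool_pos: [442.0, 365.4, 124.3]
tcp_rot: [179.9, 0.1, 17.9]
contact_force: [-0.1, -0.4, -0.9]
opening: 15.2
```

jog_arm --pt "0 0 0 0 0 0.3 0" --pt "0 0 0 0 0 0.3 0" --pt "0 0 0 0 0 0.2 0" --pt "0 0 0 0 0 0.1 0" --pt "0 0 0 0 0 0 0" --pt "0 0 0 0 0 0 0" --pt "0 0 0 0 0 0 0" --pt "0 0 0 0 0 0 0" --pt "0 0 0 0 0 0 0" --pt "0 0 0 0 0 0 0"

```text
clock: 28.85
tool_pos: [443.8, 366.9, 116.9]
tcp_rot: [180.0, -0.2, 17.8]
contact_force: [0.4, 0.2, -2.1]
opening: 15.5
```

jog_arm --pt "0 0 0 0 0 0.2 0" --pt "0 0 0 0 0 0 0" --pt "0 0 0 0 0 0 20" --pt "0 0 0 0 0 0 60" --pt "0 0 0 0 0 0 100" --pt "0 0 0 0 0 0 100" --pt "0 0 0 0 0 -1 100" --pt "0 0 0 0 0 -3 100" --pt "0 0 0 0 0 -3 100" --pt "0 0 0 0 0 -3 100"

```text
clock: 29.68
tool_pos: [439.8, 363.8, 213.1]
tcp_rot: [179.8, 0.6, 17.9]
contact_force: [1.3, 0.3, -0.5]
opening: 85.5
```

jog_arm --pt "0 0 0 0 0 -2 100" --pt "0 0 3 0 0 -1 100" --pt "0 0 3 0 0 0 100" --pt "0 0 3 0 0 0 100" --pt "0 0 3 0 0 0 100" --pt "0 0 3 0 0 0 100" --pt "0 0 3 0 0 0 100" --pt "0 0 2 0 0 0 100" --pt "0 0 0 0 0 0 100" --pt "0 0 0 0 0 0 100"

```text
clock: 30.52
tool_pos: [442.6, 370.0, 264.1]
tcp_rot: [-179.5, -0.6, -2.8]
contact_force: [0.0, 0.3, -0.8]
opening: 85.5
```

```bash
python3 w.py w11; python3 rod.py w11; python3 tab.py; python3 - <<'E'
from h import *
z=np.load('pics/side_tab.npz',allow_pickle=True); p,d,i=z['p'],z['d'],z['i'].item(); P=cloud(i,d);Z=P[...,2]
m=(abs(P[...,0]-442)<20)&(abs(P[...,1]-367)<20)&(Z>145)&(Z<190); print('side rod',m.sum(),np.median(Z[m]),cv2.minAreaRect(P[m][:,:2].astype(np.float32)))
E
```

```text
30.5167 [442.6 370.  264.1] [-179.51   -0.56   -2.83] 85.5340256886287 [ 0.   0.3 -0.8]
red 500 ((441.6811218261719, 369.3463439941406), (16.33767318725586, 16.129819869995117), 18.126140594482422) 153.8885029846248
green 571 ((499.84423828125, 369.4443664550781), (16.059131622314453, 15.964178085327148), 5.647169589996338) 153.94289409371808
black 728 ((559.8316650390625, 371.1884765625), (16.009254455566406, 16.414691925048828), 78.57310485839844) 153.85029178537138
[442.6 370.1 264.2] [ 0.8 -0.5  0.3]
scene tab n 40 X [-139.7 -114.1  -99.5] Y [-14.2   0.9  12.7] Z 89.3 front X [-137.  -104.   -99.6]
side tab n 67 X [-141.1 -116.9 -101.2] Y [-11.1   2.8  14.3] Z 88.8 front X [-140.6 -104.5  -99.3]
side rod 110 153.4536298819205 ((443.0177917480469, 368.73187255859375), (16.58884620666504, 17.34857177734375), 17.466379165649414)
```

The rod is seated (top at 153.9 mm, as before). Now the tab: its tip is at housing x≈-141, so the grip point is about (526, -120).

jog_arm --pt "-0.5 -0.5 1 0.5 2 0 100" --pt "0 0 0 0.7 3 0 100" --pt "0 0 0 0.8 3.8 0 100" --pt "0 0 0 0.8 3.8 0 100" --pt "0 0 0 0.8 3.8 0 100" --pt "0 0 0 0.8 3.8 0 100" --pt "0 0 0 0.8 3.8 0 100" --pt "0 0 0 0.8 3.8 0 100" --pt "0 0 0 0.8 3.8 0 100" --pt "0 0 0 0.8 3.8 0 100"

```text
clock: 31.5
tool_pos: [496.4, 10.5, 261.3]
tcp_rot: [-179.5, 0.2, -2.2]
contact_force: [0.8, 0.4, -0.2]
opening: 85.9
```

jog_arm --pt "0 0 1 0.8 3.5 0.3 100" --pt "0 0 1 0.8 3 0.6 100" --pt "0 0 0 0.7 2.3 0.8 100" --pt "0 0 0 0.3 1.5 0.8 100" --pt "0 0 0 0 0.7 0.8 100" --pt "0 0 0 0 0 0.5 100" --pt "0 0 0 0 0 0 100" --pt "0 0 0 0 0 0 100" --pt "0 0 0 0 0 0 100" --pt "0 0 0 0 0 0 100"

```text
clock: 32.33
tool_pos: [515.4, -114.5, 220.4]
tcp_rot: [-179.6, 0.2, -4.7]
contact_force: [0.3, 1.2, 0.2]
opening: 85.2
```

```bash
python3 w.py w12; cat > t2.py <<'E'
import sys
from h import *
z=np.load(f'pics/{sys.argv[1]}.npz',allow_pickle=True); p,d,i=z['p'],z['d'],z['i'].item(); P=cloud(i,d);Z=P[...,2]
hsv=cv2.cvtColor(p,cv2.COLOR_BGR2HSV).astype(int); ye=(hsv[...,0]>18)&(hsv[...,0]<34)&(hsv[...,1]>120)
m=ye&(abs(P[...,0]-520)<60)&(abs(P[...,1]+120)<40)&(Z>87)&(Z<91.5)
m=cv2.morphologyEx(m.astype(np.uint8),cv2.MORPH_OPEN,np.ones((3,3)))>0
print(m.sum(),cv2.minAreaRect(P[m][:,:2].astype(np.float32)),P[m].min(0).round(1),P[m].max(0).round(1))
f=ye&(abs(P[...,1]+125)<60)&(P[...,0]>480)&(P[...,0]<600)&(Z>91.8)&(Z<95)
print('front',cv2.minAreaRect(P[f][:,:2].astype(np.float32)))
E
python3 t2.py w12
```

```text
32.3333 [ 515.4 -114.5  220.4] [-179.64    0.22   -4.7 ] 85.17502712584279 [0.3 1.2 0.2]
663 ((527.4147338867188, -120.61180114746094), (11.306325912475586, 34.607696533203125), 86.0854721069336) [ 510.  -127.3   87.2] [ 544.9 -114.3   91.4]
front ((548.3074340820312, -122.34825134277344), (95.04390716552734, 5.882958889007568), 85.81209564208984)
```

jog_arm --pt "-0.3 0.2 0 0.5 0.3 1 100" --pt "0 0 0 0.3 0.2 2 100" --pt "0 0 0 0 0 2.5 100" --pt "0 0 0 0 0 2.5 100" --pt "0 0 0 0 0 2 100" --pt "0 0 0 0 0 1 100" --pt "0 0 0 0 0 0.5 100" --pt "0 0 0 0 0 0 100" --pt "0 0 0 0 0 0 100" --pt "0 0 0 0 0 0 100"

```text
clock: 33.22
tool_pos: [530.9, -115.8, 103.1]
tcp_rot: [179.9, -0.7, -4.1]
contact_force: [0.3, 0.5, 0.5]
opening: 85.2
```

jog_arm --pt "0 -0.6 0 -0.7 0.5 0.5 100" --pt "0 0 0 0 0 1.2 100" --pt "0 0 0 0 0 1.3 100" --pt "0 0 0 0 0 1 100" --pt "0 0 0 0 0 0.5 100" --pt "0 0 0 0 0 0.2 100" --pt "0 0 0 0 0 0 100" --pt "0 0 0 0 0 0 100" --pt "0 0 0 0 0 0 100" --pt "0 0 0 0 0 0 100"

```text
clock: 34.05
tool_pos: [526.5, -122.9, 56.2]
tcp_rot: [179.8, -0.6, -4.2]
contact_force: [0.5, -0.5, 0.2]
opening: 85.4
```

jog_arm --pt "0 -0.5 0 -0.35 -0.22 0.5 100" --pt "0 0 0 0 0 0 100" --pt "0 0 0 0 0 0 50" --pt "0 0 0 0 0 0 0" --pt "0 0 0 0 0 0 0" --pt "0 0 0 0 0 0 0" --pt "0 0 0 0 0 0 0" --pt "0 0 0 0 0 0 0" --pt "0 0 0 0 0 0 0" --pt "0 0 0 0 0 0 0"

```text
clock: 34.88
tool_pos: [523.8, -123.1, 52.3]
tcp_rot: [179.6, -0.2, -4.3]
contact_force: [0.0, 0.1, -0.5]
opening: 11.1
```

jog_arm --pt "0 0 0 -0.4 0 0 0" --pt "0 0 0 -0.5 0 0 0" --pt "0 0 0 -0.5 0 0 0" --pt "0 0 0 -0.5 0 0 0" --pt "0 0 0 -0.5 0 0 0" --pt "0 0 0 -0.4 0 0 0" --pt "0 0 0 -0.3 0 0 0" --pt "0 0 0 -0.2 0 0 0" --pt "0 0 0 0 0 0 0" --pt "0 0 0 0 0 0 0"

```text
clock: 35.72
tool_pos: [490.2, -120.4, 52.3]
tcp_rot: [179.7, -0.6, -4.3]
contact_force: [2.5, -1.6, -1.8]
opening: 11.2
```

Moved 33.6 mm, so about 64 in all. One gentle pull to the stop, then release and rise.

jog_arm --pt "0 0 0 -0.2 0 0 0" --pt "0 0 0 0 0 0 0" --pt "0 0 0 0 0 0 20" --pt "0 0 0 0 0 0 60" --pt "0 0 0 0 0 0 100" --pt "0 0 0 0 0 0 100" --pt "0 0 0 0 0 0 100" --pt "0 0 0 0 0 -1 100" --pt "0 0 0 0 0 -3 100" --pt "0 0 0 0 0 -3 100"

```text
clock: 36.55
tool_pos: [482.1, -117.4, 119.3]
tcp_rot: [179.8, 0.2, -4.1]
contact_force: [1.5, 0.2, 0.3]
opening: 85.5
```

jog_arm --pt "0 0 0 0 0 -3 100" --pt "0 0 0 0 0 -3 100" --pt "0 0 0 0 0 -2 100" --pt "0 0 0 0 0 -0.5 100" --pt "0 0 0 0 0 0 100" --pt "0 0 0 0 0 0 100" --pt "0 0 0 0 0 0 100" --pt "0 0 0 0 0 0 100" --pt "0 0 0 0 0 0 100" --pt "0 0 0 0 0 0 100"

```text
clock: 37.38
tool_pos: [481.8, -116.1, 213.9]
tcp_rot: [179.8, -0.1, -4.0]
contact_force: [-0.0, -0.1, -0.5]
opening: 85.3
```

```bash
python3 w.py w13; python3 tab.py; python3 t2.py w13; sed -i "s#pics/{n}0.npz#pics/{n}_tab.npz#" m2.py; python3 m2.py | grep -E "block|rodtop|green|mat"; python3 - <<'E'
from h import *
z=np.load('pics/scene_tab.npz',allow_pickle=True); p,d,i=z['p'],z['d'],z['i'].item(); P=cloud(i,d);Z=P[...,2]
m=(abs(P[...,0]-522)<60)&(abs(P[...,1]+385)<60)&(Z>58)&(Z<76); print('brush',P[m].mean(0).round(1),np.median(Z[m]))
cv2.imwrite('pics/end.png',cv2.resize(p,(800,600)))
E
```

```text
37.3833 [ 481.8 -116.1  213.9] [ 1.7978e+02 -6.0000e-02 -4.0200e+00] 85.32819401216851 [-0.  -0.1 -0.5]
[ 481.7 -116.1  213.7] [ 0.   0.1 -0. ]
scene tab n 49 X [-174.3 -146.1 -132.1] Y [-14.2   0.6  14.3] Z 89.2 front X [-163.7 -137.   -61.8]
side tab n 67 X [-175.3 -150.6 -136.8] Y [-13.6   2.6  14.8] Z 88.9 front X [-173.  -138.5 -134. ]
687 ((493.62493896484375, -118.55044555664062), (11.00308609008789, 34.75477600097656), 85.83621215820312) [ 476.3 -125.1   87. ] [ 511.2 -111.8   91.3]
front ((514.4306030273438, -119.61048889160156), (94.66712188720703, 5.925873756408691), 85.79508972167969)
scene block 358 [501.9 368.2] [169.8  49.6] 1.7 medz 99.7
scene mat 718 [ 523.  -393.3] [127.3 129.6] 3.8 medz 3.3
scene rodtop 29 [445.1 367.7] [18.9 15.1] 80.8 medz 153.8
scene greentop 31 [502.2 368.1] [17.9 14. ] 11.9 medz 154.6
side block 1365 [502.  368.7] [173.   51.7] 1.8 medz 99.6
side mat 473 [ 522.6 -391.5] [127.4 128.7] 5.8 medz 3.2
side rodtop 84 [442.7 368.4] [15.5 16.8] 20.8 medz 154.2
side greentop 73 [500.8 368.6] [14.9 16.5] 1.6 medz 154.3
brush [ 525.9 -381.9   67.4] 67.89261415709302
```

View pics/end.png

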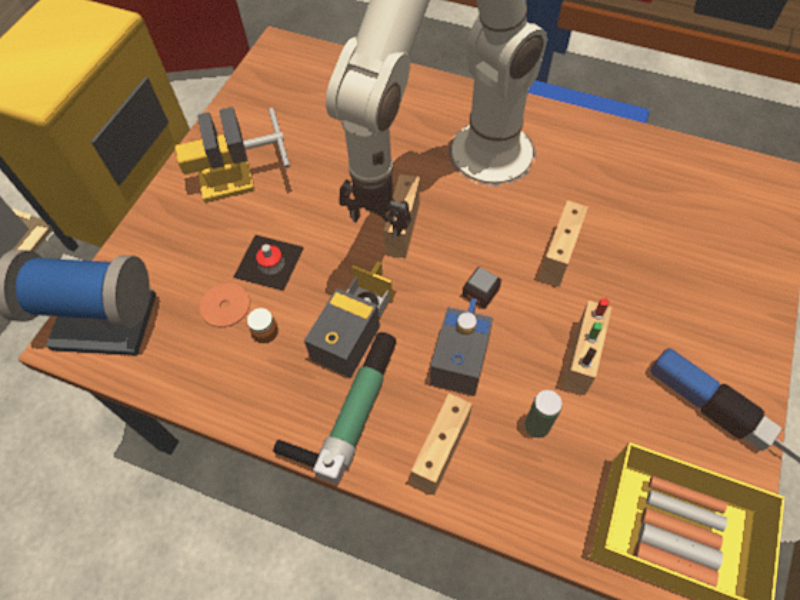

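The final view shows the brush on the mat (270,260), the yellow drawer open (370,280), the rod back in the block (601,305) and everything else where it was. Handing in.

```bash
python3 -c "
from rig import *
print(hand_in())"
```

```text
the job is handed in; nothing more can be done
None
```

The job is done and handed in; the last state I read was at about 37 s of the 72 s allowed. No verdict is reported, so these are my own last checks.

- **Brush:** it stands upright on the mat, about 11 mm from the mat's centre. Its top measured 68 mm, against 69 mm expected.
- **Latch:** I pushed the rod tip to about 51 mm below the hole's mouth, with only about 5–6 N on the tool. The drawer then sprang out about 30 mm.
- **Rod:** it is back in its hole in the tool block. The handle top reads 154 mm, as at the start, so the collar is seated on the block.
- **Yellow drawer:** it is open about 64 of 65 mm. The tab tip moved from housing x = -109 to -141 when it sprang out, then to -175 when pulled.
- **Other things on the bench:** the blue drawer, battery, tin, can, jar, grinder and disc look unmoved in the final picture. I checked these by eye only. The green-handled scriber measured unmoved at the end, and the black-handled punch did when I last measured it, just after putting the rod back.

One small disagreement: the cameras differed by 1–3 mm on the rod's position in its hole. That is within the hole's play and the stated calibration. No check failed.

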